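# Latch the lint trap's cover shut with its draw latch

### The arm

A 6-joint arm with a two-finger parallel gripper is mounted at the origin on the work surface. World frame = base frame: x ahead of the robot, y to its left, z up, the work surface at z = 0. Lengths are in m, angles in rad, forces in N, time in s.
With the tool pointing down it reaches from about 0.275 to 0.775 m from the base axis. Payload 14.6 kg.
Tool frame: the origin (TCP) lies midway between the tips of the shut fingers; the grasp point (between the pads) lies 19 mm behind it; z points along the fingers, y is the line along which they close (so a half turn about z gives the same grasp; the last joint's range is limited). The gripper opens to 85 mm and grips with 20 to 120 N. Pads are 22 mm wide; open, the fingers measure 114 mm over their backs; the gripper's body (76 mm by 85 mm) begins 54 mm behind the grasp point. The pads swing forward as they close: fully open they stand 13 mm farther back than shut.
Start: joints at [-0.155, 0.263, -0.048, 1.259, 0, 1.415], TCP at [0.525, -0, 0.231] pointing down, gripper open.
Joint ranges: [-2.65, 2.65], [-0.89, 1.7], [-1.18, 1.37], [-2.13, 2.11], [-1.35, 1.29], [-3.14, 3.14]. Speed limits (rad/s): [1.89, 1.89, 2.57, 2.79, 3.14, 3.14].

### API

Orientations are given as a rotation vector (axis times angle).
In Python, from bench import robot, status, get_image, calibration, recognise, regions_of gives the robot as it stands. Calls block until the motion is done:
- robot.reach(position, orientation): joint-space move of the TCP to a pose.
- robot.move_l(position, orientation=None, velocity=0.15, until_force=None): straight line of the TCP; orientation=None keeps the orientation; velocity is the mean speed in m/s. With until_force (N) it stops when the force on the tool has changed by that much, and returns True; else False.
- robot.set_joints(angles): joint-space move.
- robot.release() and robot.grab(f_grip=None): open the fingers fully, or close them until they stop; f_grip is the grip in N (None keeps the last).
- robot.wait(seconds).
- robot.solve_ik(position, orientation): joint angles nearest the present ones, or None.
- status.get_obs(): the state.
- get_image(name): name is "scene" or "side" or "wrist"; returns the picture (420x560x3 uint8, red, green, blue); there is no depth.
- calibration(name): a dict with "K" (3x3 intrinsics, pixels), "rvec" (rotation vector, rad) and "tvec" (3), from world to camera coordinates, as OpenCV has them; the wrist camera has in their place "tool_from_camera" (4x4, takes a point from camera to tool coordinates, whose origin is the TCP and whose axes are the flange's). Camera axes: x right, y down, z forward; pixel columns grow to the right and rows downward; lengths in m; the calibration is good to about 2 mm. A picture is of the moment at which its call begins: read the wrist's pose just before it. calibration takes no time and is no camera call.
A pose or a line that the arm cannot do raises robot.MotionError and nothing moves.
- robot.sign_off(): hands the job in; it is judged then, once.
Trained networks look in the newest picture that a camera, given by its name, has taken for a name from the list of things; names that differ only in an ending like _2 or _b are one class to them, and where a whole thing is asked for, a point or a joint stands for the part that bears it (a point fixed in the world has none). Each returns a list of dicts, best first, with "confidence" (0 to 1); they miss things now and then, are a little off and sometimes report something else, mostly with a low value. They report only what shows in the picture. A call takes as long as a camera call.
- recognise(name, camera): "extent" ([left, top, width, height] in pixels, round what is visible of it).
- regions_of(name, camera): "pixels" (420x560 bool, what is visible of it) and "extent" ([left, top, width, height] in pixels, round what is visible of it).
The state is a dict: "t": time; "joint_pos": joint angles; "qd": joint speeds; "effort": joint torques, N m; "position": TCP position; "tool_rot": TCP orientation; "wrist_force": force on the tool from outside, world axes, zero at the start; "wrist_torque": the same for the moment, N m; "opening": opening from 0.0 (shut) to 1.0 (fully open); "grip_force": force on a finger pad.
Only numpy, scipy, OpenCV 4.12 (cv2) and the standard library are available. Lean on these libraries where they do the work, as an engineer would, in place of code of your own. Each camera call takes 0.05 s, during which the arm holds its last target. There are 200 camera calls.

### The job

The dryer's lint trap has been cleaned, but its cover is still standing a little off its seal with the draw latch on top thrown open. Hook the latch's claw down over the keeper on the cover, then swing the lever over centre and down flat so that the cover is drawn up tight and the latch stays shut by itself. Work the thin latch parts gently and by feel, without forcing anything, and leave the other things on the counter where they are.

Things in the scene. Friction and masses are not known exactly. Their poses are not given: they have to be found in the camera images.
- trap: Lint trap screwed to the counter: sheet-metal housing, white cover pan on one side, two duct elbows (150 mm high). Flat top 190 mm up. Origin: on the counter under the middle of the seam; local x level from housing to cover, y along the seam, z up. Housing top x -105 to -3 mm, cover top 3 to 59 mm, 220 mm long. The steel draw latch on top moves in the plane y = 0. Over 18 N bends the thin metal.
- keeper (a point): Middle of the top back edge of the keeper, a steel hook on the cover's top, 24 mm wide along local y, 8 mm thick, 9 mm tall, leaning 25 degrees towards local +x (its back is undercut). Its screws sit in slots: the real edge can be 2.5 mm nearer or farther along local x than this point. Axes: the cover's. The claw's lip comes down on the cover behind it (+x) and is then drawn back (-x) under it.
- claw_lip (a point): Middle of the inner lower edge of the claw's lip. Claw: 38 mm wide strap of two side arms, a flat bridge 3 mm thick (27 to 69 mm from the pivot, its top 8 mm above the pivot line) and a lip bent down 14 mm and 25 degrees back. This edge: 61 mm along the claw from its pivot, 9 mm below the pivot line; the claw ends at 71 mm. Drawn up it sits 2 to 8 mm in front (-x) of and 10 mm below keeper.
- claw_pivot (a point): Claw's pivot pin (along local y) in the lever, 16 mm from the lever pivot. A snug pivot: the claw stays at the angle where it is left (about 0.3 N at its lip turns it) and turns along with the lever unless held down or hooked under tension, so an untensioned claw lifts off again when the lever is swung back.
- lever_pivot (a point): Lever's hinge pin (along local y) on the housing, 12 mm above the housing's top, at local x -24 mm. Slightly stiff: the lever stays where it is left (1 N at its tip moves it when free). Moving the claw's lip along local x turns it too, against about 5 N; that stiffness then holds some 3 N of claw tension after the claw is drawn against the keeper.
- lever_tip (a point): Middle of the lever's free edge, 70 mm from the lever pivot. The lever is a steel plate 28 mm wide and 3 mm thick, lying 3 to 6 mm above the pivot line when shut, its last 10 mm curled up a little. About 6 N here swings it shut against the seal.
- lever (a joint): Lever angle: 0 = flat on the housing pointing away from the cover, on a small rubber stop (shut); pi/2 = straight up, its top face towards the cover; limit 2.6. At 2.1 to 2.2 the claw's lip comes down beyond the keeper; at 1.3 to 1.8 the hooked claw bears on it; from there to 0.4 it takes up to 0.45 N m to draw the seal in; then it goes over centre and snaps or is lightly pressed home.
- claw (a joint): Claw angle relative to the lever: the claw's rise above level, seen from its pivot towards the cover, is this value minus the lever angle. About 0 when latched; 2.8 = folded back against the lever.
- cover (a joint): Cover angle about the hinge along its bottom edge (14 mm above the counter): about 0.037 to 0.05 = standing off the springy seal (keeper 7 to 9 mm out), 0 to 0.026 = drawn up by the latch. The seal pushes back with about 4 N per mm at the keeper and its friction adds about 7 N. The thin top gives a little under the claw.
- lint_screen: Lint screen, flat metal frame 170 x 210 x 10 mm, lying beside the trap; origin at the middle of its underside. Leave it.
- lint_brush: Lint brush, 200 mm, lying on the lint screen. Leave it.
- screwdriver: Screwdriver with a black handle, 190 mm, lying on the counter. Leave it.
- detergent: White detergent bottle, 84 mm across, 230 mm tall. Leave it.
- spray_bottle: Clear spray bottle, 72 mm across, 218 mm tall. Leave it.
- scoop_cup: Grey measuring cup with a handle, 72 mm across, 70 mm tall. Leave it.
- powder_jar: White powder jar, 110 mm across, 130 mm tall. Leave it.

How it is judged:
On the way:
1. with the lever still up, the claw's lip is down behind the keeper (its edge at least 3 mm below the keeper's top edge) (z of claw_lip in the frame of keeper below -0.003 m and x of claw_lip in the frame of keeper between -0.01 and 0.02 m and value of joint lever above 1 rad), for 0.2 s.
At the end, for the whole second after the job is handed in: The lever lies flat (within 0.06 rad of shut) and at rest, the claw's lip is still hooked behind the keeper (its edge at least 3 mm below the keeper's top edge and not more than 10 mm in front of or 20 mm behind it), and the cover is drawn up on its seal (cover angle under 0.030 rad) (z of claw_lip in the frame of keeper below -0.003 m and x of claw_lip in the frame of keeper between -0.01 and 0.02 m and value of joint lever below 0.06 rad and velocity of joint lever between -0.05 and 0.05 rad/s and value of joint cover below 0.03 rad); the robot touches nothing.
It fails at once if the robot presses on the lint trap, its cover or its latch with more than 18 N (contact force between any of the arm, the fingers and trap above 18 N).
It fails at once if another thing on the counter is moved by more than 30 mm (distance of any of lint_screen, lint_brush, screwdriver, detergent, spray_bottle, scoop_cup, powder_jar from where it was at the start of the episode above 0.03 m).
It also fails if it takes over 72 s, if anything falls off the work surface, if the arm or the gripper's body presses on something with over 40 N, if the wrist force passes 120 N, or if a joint passes its speed limit or range.

## Working session

There is one attempt and no reset: what is moved stays moved. The work goes in short steps, each a Python script; the robot and the scene stay as the last script left them, time stands still between calls to the robot, and variables do not carry over. Pictures are saved under pics/ and viewed, at most 10 in all, crops included, and the job is handed in when it is done.

```bash
ls; mkdir -p pics; python3 - <<'E'
from bench import robot,status,get_image,calibration,recognise,regions_of
import cv2,numpy as np
ims=[]
for c in("scene","side"):
    im=get_image(c);cv2.imwrite(f"pics/{c}0.png",im[:,:,::-1])
    print(c,{k:np.round(v,3).tolist() for k,v in calibration(c).items()})
    for n in("trap","keeper","claw_lip","claw_pivot","lever_tip","lever","claw","cover"):
        try: print(n,[(np.round(d["extent"]).tolist(),round(d["confidence"],2)) for d in recognise(n,c)[:2]])
        except Exception as e: print(n,e)
print({k:np.round(v,3).tolist() for k,v in calibration("wrist").items()})
print(status.get_obs())
E
```

```text
pics
scene {'K': [[467.547, 0.0, 272.01], [0.0, 467.547, 209.194], [0.0, 0.0, 1.0]], 'rvec': [0.864, 2.883, -0.475], 'tvec': [0.509, -0.274, 1.579]}
trap [([251.0, 160.0, 111.0, 122.0], 0.57), ([306.0, 190.0, 20.0, 17.0], 0.5)]
keeper [([262.0, 166.0, 72.0, 64.0], 0.56)]
claw_lip [([311.0, 187.0, 13.0, 21.0], 0.55)]
claw_pivot [([312.0, 189.0, 12.0, 20.0], 0.51)]
lever_tip [([304.0, 189.0, 20.0, 15.0], 0.71)]
lever [([372.0, 284.0, 30.0, 28.0], 0.65), ([304.0, 189.0, 24.0, 19.0], 0.51)]
claw [([310.0, 188.0, 14.0, 17.0], 0.67), ([243.0, 159.0, 29.0, 31.0], 0.25)]
cover [([261.0, 164.0, 78.0, 65.0], 0.63)]
side {'K': [[431.852, 0.0, 273.816], [0.0, 431.852, 206.251], [0.0, 0.0, 1.0]], 'rvec': [2.232, -0.699, 0.294], 'tvec': [-0.499, 0.365, 1.209]}
trap [([193.0, 180.0, 102.0, 92.0], 0.71)]
keeper [([218.0, 197.0, 65.0, 78.0], 0.91)]
claw_lip []
claw_pivot []
lever_tip []
lever []
claw []
cover [([214.0, 196.0, 72.0, 78.0], 0.65)]
{'K': [[328.277, 0.0, 283.576], [0.0, 328.277, 209.326], [0.0, 0.0, 1.0]], 'tool_from_camera': [[-0.0, -0.948, -0.318, 0.082], [1.0, -0.0, 0.0, 0.001], [-0.0, -0.318, 0.948, -0.142], [0.0, 0.0, 0.0, 1.0]]}
{'t': 0.9, 'joint_pos': array([-1.55310949e-01,  2.63097204e-01, -4.82532138e-02,  1.25941378e+00,
       -1.93253938e-05,  1.41553315e+00]), 'qd': array([ 8.52105229e-04, -6.02576733e-05,  1.21956901e-03,  3.73985775e-04,
       -8.16926639e-04, -4.16009399e-04]), 'effort': array([ 8.01130955e-04, -6.37427044e+01,  3.84765601e+01,  1.60013195e-03,
       -1.27070593e-04, -6.36274171e-05]), 'position': array([ 5.25018897e-01, -1.95147029e-05,  2.31296925e-01]), 'tool_rot': array([2.22146812e+00, 2.22136200e+00, 5.21480049e-06]), 'wrist_force': array([-0.4215212 , -0.64683881, -0.59561211]), 'wrist_torque': array([ 0.0371215 , -0.05940743,  0.00473123]), 'grip_force': 0.0, 'opening': 1.0029135252610506}
```

```bash
python3 - <<'E'
import cv2,numpy as np
a=cv2.imread("pics/scene0.png");b=cv2.imread("pics/side0.png")
cv2.imwrite("pics/v1.png",np.hstack([cv2.resize(a,(400,300)),cv2.resize(b,(400,300))]))
cv2.imwrite("pics/v2.png",np.hstack([cv2.resize(a[150:290,240:380],(400,400),interpolation=cv2.INTER_CUBIC),cv2.resize(b[160:300,180:320],(400,400),interpolation=cv2.INTER_CUBIC)]))
E
```

```text
(no output)
```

View pics/v1.png

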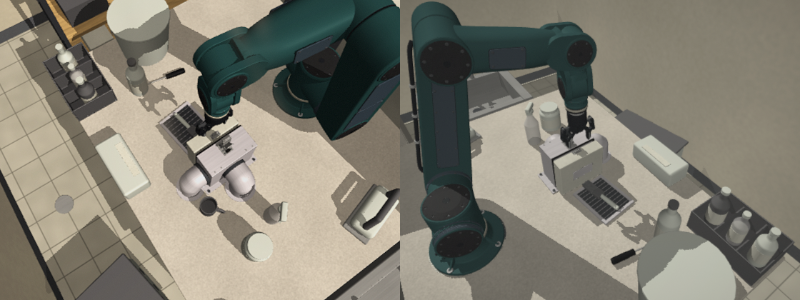

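View pics/v2.png

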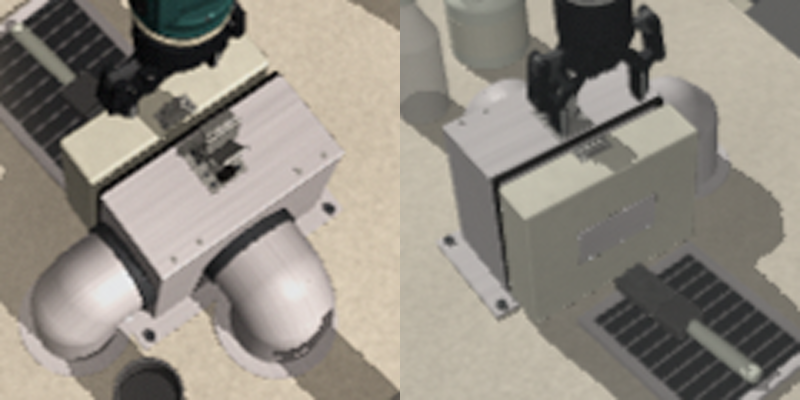

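```bash
cat > h.py <<'E'
import numpy as np,cv2
from scipy.spatial.transform import Rotation as R
from bench import robot,status,get_image,calibration,recognise,regions_of
def cam(name,obs=None):
    c=calibration(name)
    if name!="wrist":
        Rw=R.from_rotvec(c["rvec"]).as_matrix(); return c["K"],Rw,np.array(c["tvec"])
    T=np.eye(4);T[:3,:3]=R.from_rotvec(obs["tool_rot"]).as_matrix();T[:3,3]=obs["position"]
    M=np.linalg.inv(T@c["tool_from_camera"]); return c["K"],M[:3,:3],M[:3,3]
def proj(P,C):
    K,Rw,t=C; p=(np.atleast_2d(P)@Rw.T+t)@np.array(K).T; return p[:,:2]/p[:,2:]
def onplane(uv,C,z):
    K,Rw,t=C; o=-Rw.T@t; d=Rw.T@np.linalg.inv(K)@np.array([*uv,1.]); return o+d*(z-o[2])/d[2]
E
python3 - <<'E'
from h import *
C=cam("scene")
for p in [(359.7,203.2),(296,248),(275.7,219.3),(336.3,176.3),(318,201)]: print(np.round(onplane(p,C,.19),3))
C=cam("side")
o=np.array([180,160])
for p in [(45,127),(98,180),(525-400+0,215),(660-400,100),(695-400,128)]: print('s',np.round(onplane(o+np.array(p)*.35,C,.19),3))
p=status.get_obs()["position"]
robot.move_l([p[0],p[1],.40])
o=status.get_obs();im=get_image("wrist");cv2.imwrite("pics/w1.png",im[:,:,::-1])
np.save("w1.npy",np.r_[o["position"],o["tool_rot"]])
for n in("trap","keeper","claw_lip","claw_pivot","lever_tip","lever","claw","cover"):
    print(n,[(np.round(d["extent"]).tolist(),round(d["confidence"],2)) for d in recognise(n,"wrist")[:2]])
E
```

```text
[0.408 0.134 0.19 ]
[0.627 0.142 0.19 ]
[0.628 0.046 0.19 ]
[0.415 0.034 0.19 ]
[0.501 0.066 0.19 ]
s [0.406 0.13  0.19 ]
s [0.414 0.027 0.19 ]
s [ 0.412 -0.032  0.19 ]
s [0.62  0.033 0.19 ]
s [ 0.625 -0.026  0.19 ]
trap [([163.0, 1.0, 286.0, 207.0], 0.61)]
keeper [([182.0, 148.0, 196.0, 61.0], 0.65)]
claw_lip []
claw_pivot [([249.0, 103.0, 52.0, 28.0], 0.59), ([253.0, 79.0, 46.0, 49.0], 0.5)]
lever_tip [([250.0, 77.0, 48.0, 57.0], 0.58)]
lever [([251.0, 78.0, 49.0, 51.0], 0.57)]
claw [([251.0, 104.0, 46.0, 24.0], 0.86)]
cover [([178.0, 147.0, 202.0, 62.0], 0.73)]
```

View pics/w1.png

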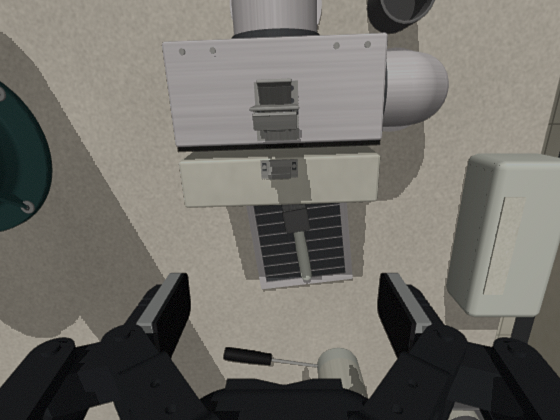

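```bash
python3 - <<'E'
from h import *
# yaw/pos fit from w1
v=np.load("w1.npy");C=cam("wrist",dict(position=v[:3],tool_rot=v[3:]))
for p in [(164,43),(385,34),(174,147),(384,138),(182,158),(380,153),(186,207),(379,200)]: print(p,np.round(onplane(p,C,.19),4))
q=status.get_obs()["tool_rot"]
robot.move_l([.515,.045,.34],q)
o=status.get_obs();im=get_image("wrist");cv2.imwrite("pics/w2.png",im[:,:,::-1]);np.save("w2.npy",np.r_[o["position"],o["tool_rot"]])
for n in("keeper","claw_lip","claw_pivot","lever_tip"):
    print(n,[(np.round(d["extent"]).tolist(),round(d["confidence"],2)) for d in recognise(n,"wrist")[:2]])
# candidate tilted views along world +-x: search feasible camera poses
T=calibration("wrist")["tool_from_camera"];tgt=np.array([.515,.05,.225])
for s in(1,-1):
  for el in(20,30,40,50,60):
    e=np.radians(el);d=-np.array([s*np.cos(e),0,np.sin(e)]) # view dir
    zc=d;xc0=np.cross(d,[0,0,1]);xc0/=np.linalg.norm(xc0)
    for f in(0,90,180,270):
      a=np.radians(f);yc0=np.cross(zc,xc0);xc=np.cos(a)*xc0+np.sin(a)*yc0
      M=np.eye(4);M[:3,:3]=np.c_[xc,np.cross(zc,xc),zc];M[:3,3]=tgt-.26*d
      W=M@np.linalg.inv(T)
      j=robot.solve_ik(W[:3,3],R.from_matrix(W[:3,:3]).as_rotvec())
      if j is not None: print(s,el,f,np.round(W[:3,3],3),np.round(j,2))
E
```

```text
(164, 43) [0.4097 0.1337 0.19  ]
(385, 34) [0.6226 0.1413 0.19  ]
(174, 147) [0.4088 0.0339 0.19  ]
(384, 138) [0.6311 0.0433 0.19  ]
(182, 158) [0.4161 0.0222 0.19  ]
(380, 153) [0.6284 0.0275 0.19  ]
(186, 207) [ 0.4152 -0.0332  0.19  ]
(379, 200) [ 0.6321 -0.025   0.19  ]
keeper [([174.0, 206.0, 228.0, 63.0], 0.67), ([260.0, 145.0, 59.0, 63.0], 0.56)]
claw_lip [([258.0, 168.0, 61.0, 41.0], 0.69), ([172.0, 205.0, 230.0, 65.0], 0.31)]
claw_pivot [([258.0, 166.0, 59.0, 46.0], 0.55), ([173.0, 203.0, 230.0, 67.0], 0.32)]
lever_tip [([258.0, 143.0, 60.0, 67.0], 0.96), ([382.0, 0.0, 79.0, 62.0], 0.42)]
1 50 180 [0.554 0.051 0.322] [-0.05  0.63  0.73  2.05 -0.02  3.1 ]
1 60 180 [0.536 0.051 0.327] [-0.05  0.44  0.46  1.79 -0.01  3.09]
-1 20 180 [0.433 0.049 0.289] [-0.15 -0.46 -0.94  0.2   0.12 -0.1 ]
-1 30 90 [0.43  0.082 0.275] [ 0.41 -0.28 -1.06 -0.13 -0.67 -1.32]
-1 30 180 [0.446 0.049 0.303] [-0.13 -0.36 -0.72  0.49  0.08 -0.09]
-1 30 270 [0.429 0.018 0.274] [-0.76 -0.39 -1.03  0.27  0.92  0.96]
-1 40 90 [0.44  0.082 0.289] [ 0.36 -0.27 -0.84  0.25 -0.58 -1.3 ]
-1 40 180 [0.46  0.049 0.313] [-0.1  -0.24 -0.51  0.76  0.05 -0.09]
-1 40 270 [0.439 0.018 0.288] [-0.65 -0.34 -0.83  0.52  0.76  1.  ]
-1 50 0 [0.427 0.051 0.28 ] [-0.17 -0.5  -1.1  -0.04  0.15  3.05]
-1 50 90 [0.452 0.082 0.301] [ 0.31 -0.2  -0.63  0.56 -0.51 -1.3 ]
-1 50 180 [0.476 0.049 0.322] [-0.09 -0.1  -0.29  1.    0.03 -0.08]
-1 50 270 [0.451 0.018 0.3  ] [-0.55 -0.26 -0.64  0.74  0.63  1.06]
-1 60 0 [0.437 0.051 0.294] [-0.14 -0.44 -0.87  0.29  0.11  3.05]
-1 60 90 [0.466 0.082 0.311] [ 0.26 -0.1  -0.42  0.83 -0.44 -1.32]
-1 60 180 [0.494 0.049 0.327] [-0.07  0.05 -0.07  1.24  0.01 -0.07]
-1 60 270 [0.465 0.018 0.31 ] [-0.46 -0.15 -0.44  0.95  0.52  1.11]
```

```bash
python3 - <<'E'
from h import *
T=calibration("wrist")["tool_from_camera"];tgt=np.array([.515,.05,.225])
e=np.radians(25);d=-np.array([-np.cos(e),0,np.sin(e)])
x0=-np.cross(d,[0,0,1]);x0/=np.linalg.norm(x0)
M=np.eye(4);M[:3,:3]=np.c_[x0,np.cross(d,x0),d];M[:3,3]=tgt-.24*d
W=M@np.linalg.inv(T);rv=R.from_matrix(W[:3,:3]).as_rotvec()
robot.reach(W[:3,3]+[-.0,0,.06],rv)
robot.move_l(W[:3,3],rv)
o=status.get_obs();print(o["t"]);im=get_image("wrist");cv2.imwrite("pics/w3.png",im[:,:,::-1]);np.save("w3.npy",np.r_[o["position"],o["tool_rot"]])
b=cv2.imread("pics/w2.png")[60:290,150:420]
a=im[::-1,::-1,::-1] # 180 turned so up is up?
cv2.imwrite("pics/v3.png",np.hstack([cv2.resize(im[60:300,150:390,::-1],(400,400),interpolation=cv2.INTER_CUBIC),cv2.resize(b[40:220,40:220],(400,400),interpolation=cv2.INTER_CUBIC)]))
E
```

```text
5.5
```

View pics/v3.png

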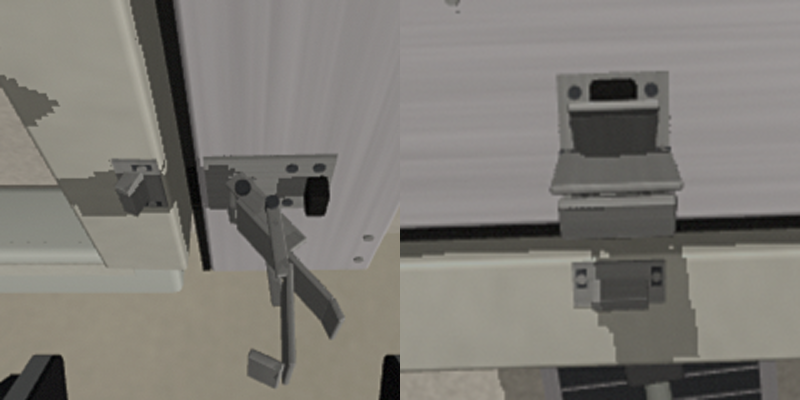

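```bash
cat >> h.py <<'E'
def trapT(ox,oy,yaw):
    s,c=np.sin(yaw),np.cos(yaw); ex=np.array([s,-c,0]);ey=np.array([c,s,0])
    return lambda P:(np.array([ox,oy,0])+np.outer(np.atleast_2d(P)[:,0],ex)+np.outer(np.atleast_2d(P)[:,1],ey)+np.outer(np.atleast_2d(P)[:,2],[0,0,1.]))
L=np.array([-.024,.202])
def lev(th,a,b,y=0): # a along lever, b along normal
    q=L+a*np.array([-np.cos(th),np.sin(th)])+b*np.array([np.sin(th),np.cos(th)]); return [q[0],y,q[1]]
def clw(th,cl,a,b,y=0,piv=(.016,0)):
    f=cl-th;P=lev(th,*piv); q=np.array([P[0],P[2]])+a*np.array([np.cos(f),np.sin(f)])+b*np.array([-np.sin(f),np.cos(f)]); return [q[0],y,q[1]]
def camf(fn):
    v=np.load(fn); return cam("wrist",dict(position=v[:3],tool_rot=v[3:]))
E
python3 - <<'E'
from h import *
from scipy.optimize import least_squares
C1,C2,C3=camf("w1.npy"),camf("w2.npy"),camf("w3.npy")
hs=[[-.105,-.11,.19],[-.105,.11,.19],[-.003,-.11,.19],[-.003,.11,.19]]
h1=[(164,43),(385,34),(174,147),(384,138)]
c2=lambda u,v:(190+(u-400)/2.2222,100+v/2.2222); c3=lambda u,v:(150+u*.6,60+v*.6)
def res(p):
    W=trapT(*p[:3]);th,cl=p[3:5];r=[.5*(proj(W(hs),C1)-h1)]
    r.append(proj(W([lev(th,.07,.007,-.014),lev(th,.07,.007,.014),clw(th,cl,.071,.008,-.019),clw(th,cl,.071,.008,.019)]),C2)-[c2(568,105),c2(660,105),c2(552,190),c2(683,190)])
    r.append(proj(W([lev(th,0,0,-.018),clw(th,cl,0,0,-.019)]),C3)-[c3(243,187),c3(272,200)])
    return np.concatenate(r).ravel()
s=least_squares(res,[.52,.034,.039,1.0,2.5],loss="soft_l1");print(np.round(s.x,4));print(np.round(s.fun.reshape(-1,2),1).tolist())
np.save("fit.npy",s.x)
im=cv2.imread("pics/w3.png");k=5;u0,v0=230,140
z=cv2.resize(im[v0:v0+170,u0:u0+150],None,fx=3.5,fy=3.5,interpolation=cv2.INTER_CUBIC)
W=trapT(*s.x[:3]);th,cl=s.x[3:5]
def line(P,col):
    q=((proj(W(P),C3)-[u0,v0]+.5)*3.5).astype(int);cv2.polylines(z2,[q.reshape(-1,1,2)],False,col,1)
z2=z.copy()
for y in(-.014,.014): line([lev(th,0,.003,y),lev(th,.06,.003,y),lev(th,.07,.006,y)],(0,0,255) if y<0 else (0,255,255))
for y in(-.019,.019): line([clw(th,cl,0,0,y),clw(th,cl,.027,.008,y),clw(th,cl,.069,.008,y),clw(th,cl,.061,-.009,y)],(0,255,0) if y<0 else(255,255,0))
cv2.imwrite("pics/v4.png",cv2.resize(np.hstack([z,z2])[:,:],None,fx=.76,fy=.76) if z.shape[1]*2>800 else np.hstack([z,z2]))
E
```

```text
[0.5191 0.0348 0.03   0.9135 2.4717]
[[-2.0, -2.0], [2.1, -1.4], [0.2, -0.5], [-0.8, 0.8], [-0.2, 0.4], [0.4, -0.9], [-1.5, 0.9], [1.0, -0.9], [-0.1, -2.3], [-3.2, 4.5]]
```

View pics/v4.png

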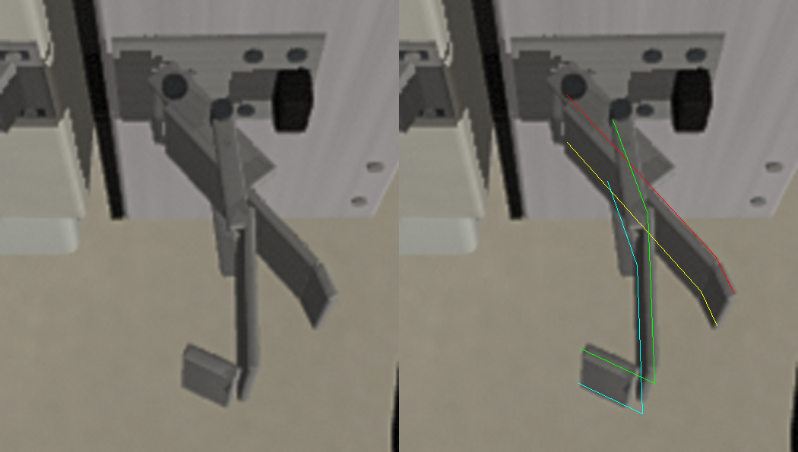

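```bash
python3 - <<'E'
from h import *
from scipy.optimize import least_squares
C1,C2,C3=camf("w1.npy"),camf("w2.npy"),camf("w3.npy")
hs=[[-.105,-.11,.19],[-.105,.11,.19],[-.003,-.11,.19],[-.003,.11,.19]]
h1=[(164,43),(385,34),(174,147),(384,138)]
c2=lambda u,v:(190+(u-400)/2.2222,100+v/2.2222); c3=lambda u,v:(230+(u-400)/2.66,140+v/2.66)
def res(p):
    W=trapT(*p[:3]);th,cl,d=p[3:6];piv=(.016*np.cos(d),-.016*np.sin(d));r=[proj(W(hs),C1)-h1]
    r.append(proj(W([lev(th,.07,.006,-.014),lev(th,.07,.006,.014),clw(th,cl,.071,.008,-.019,piv),clw(th,cl,.071,.008,.019,piv)]),C2)-[c2(568,105),c2(660,105),c2(552,190),c2(683,190)])
    r.append(proj(W([lev(th,0,0,-.018),clw(th,cl,0,0,-.019,piv),lev(th,.07,.006,-.014),lev(th,.07,.006,.014),clw(th,cl,.061,-.009,-.019,piv),clw(th,cl,.061,-.009,.019,piv)]),C3)-[c3(573,86),c3(621,108),c3(735,292),c3(716,326),c3(584,346),c3(581,378)])
    return np.concatenate(r).ravel()
s=least_squares(res,[.52,.034,.039,.95,2.5,.2],loss="soft_l1");print(np.round(s.x,4));print(np.round(s.fun.reshape(-1,2),1).tolist())
np.save("fit.npy",s.x)
ox,oy,yaw=s.x[:3]
loc=lambda w:np.round([(w[0]-ox)*np.sin(yaw)-(w[1]-oy)*np.cos(yaw),(w[0]-ox)*np.cos(yaw)+(w[1]-oy)*np.sin(yaw)],4)
for p in[(597,305),(645,305)]: print("keeper back",loc(onplane(c2(*p),C2,.199)))
for p in[(182,158),(380,153),(186,207),(379,200)]: print("cover",loc(onplane(p,C1,.19)))
for th in (s.x[3],1.6,2.1,2.2):
  print(th,"tip",np.round(lev(th,.07,.003),4),"clpiv",np.round(lev(th,.016*np.cos(s.x[5]),-.016*np.sin(s.x[5])),4),"lip",np.round(clw(th,s.x[4],.061,-.009,0,(.016*np.cos(s.x[5]),-.016*np.sin(s.x[5]))),4))
E
```

```text
[0.5196 0.0344 0.0377 0.9153 2.4607 0.1414]
[[-4.1, -2.5], [3.9, -3.3], [1.1, 0.1], [-1.3, 1.2], [-0.1, -0.0], [0.3, -1.6], [-1.1, 0.0], [1.0, -2.2], [-0.1, -2.2], [-1.6, 2.1], [-1.3, 0.4], [-0.2, -0.5], [-1.1, -2.0], [-0.1, -0.5]]
keeper back [ 0.0307 -0.01  ]
keeper back [0.0314 0.0103]
cover [ 0.0088 -0.1042]
cover [0.0115 0.1079]
cover [ 0.0641 -0.1072]
cover [0.064  0.1097]
0.9153495644477634 tip [-0.0643  0.      0.2593] clpiv [-0.0354  0.      0.2132] lip [-0.0249  0.      0.2739]
1.6 tip [-0.019   0.      0.2719] clpiv [-0.0258  0.      0.2179] lip [0.0208 0.     0.2583]
2.1 tip [0.0139 0.     0.2609] clpiv [-0.0179  0.      0.2168] lip [0.0423 0.     0.2299]
2.2 tip [0.0196 0.     0.2568] clpiv [-0.0165  0.      0.2161] lip [0.0448 0.     0.2232]
```

```bash
cat >> h.py <<'E'
F=np.load("fit.npy"); W=trapT(*F[:3]); D=F[5]; PIV=(.016*np.cos(D),-.016*np.sin(D))
ROT=(R.from_euler("z",F[2])*R.from_rotvec([2.2214415,2.2214415,0])).as_rotvec()
def go(x,z,y=0.,v=.08,uf=None): return robot.move_l(W([[x,y,z]])[0],ROT,velocity=v,until_force=uf)
def wf():
    f=status.get_obs()["wrist_force"]; s,c=np.sin(F[2]),np.cos(F[2]); return np.round([f@[s,-c,0],f@[c,s,0],f[2]],1)
def here():
    w=status.get_obs()["position"]-[F[0],F[1],0]; s,c=np.sin(F[2]),np.cos(F[2]); return np.round([w@[s,-c,0],w@[c,s,0],w[2]],4)
def snap(n):
    o=status.get_obs();im=get_image("wrist");cv2.imwrite(f"pics/{n}.png",im[:,:,::-1]);np.save(n+".npy",np.r_[o["position"],o["tool_rot"]])
E
python3 - <<'E'
from h import *
p=status.get_obs()["position"]
robot.move_l(p+[0,0,.08]); robot.grab(20)
robot.reach(W([[-.095,0,.33]])[0],ROT)
go(-.095,.245)
print(status.get_obs()["t"],here(),wf())
for th in np.arange(.9,2.16,.1).tolist()+[2.17]:
    xf=min(lev(th,.055,.003)[0],lev(th,.07,.003)[0]); z=lev(th,.055,.003)[2]
    go(xf-.011,z,v=.04); print(round(th,2),here(),wf())
x,_,z=here(); go(x-.01,z); go(x-.02,.33)
snap("w4"); print(status.get_obs()["t"])
im=cv2.imread("pics/w4.png");cv2.imwrite("pics/v5.png",im)
E
```

```text
9.7417 [-9.500e-02  2.000e-04  2.454e-01] [-1.   0.6  0.3]
0.9 [-0.076  0.     0.247] [0.3 0.3 0.6]
1.0 [-7.01e-02  1.00e-04  2.50e-01] [0.5 0.2 0. ]
1.1 [-0.0638  0.      0.2525] [ 0.1 -0.8 -0.4]
1.2 [-0.0572  0.      0.2544] [ 0.8 -1.2  0.2]
1.3 [-0.0506  0.      0.2558] [0.8 0.6 0.7]
1.4 [-0.0436  0.      0.2567] [-0.1 -0.8 -0.1]
1.5 [-0.0367  0.      0.2571] [-0.2 -0.3 -0.3]
1.6 [-0.0301  0.      0.2569] [ 0.2  0.3 -0.1]
1.7 [-0.0247 -0.      0.2561] [-0.2  1.  -0.8]
1.8 [-0.0193  0.      0.2548] [0.6 0.4 0. ]
1.9 [-0.0141 -0.      0.253 ] [ 0.2  0.  -0.7]
2.0 [-0.0092 -0.      0.2506] [ 0.3 -0.5  0.8]
2.1 [-4.500e-03 -1.000e-04  2.478e-01] [ 0.2 -0.6  0.6]
2.17 [-1.300e-03 -1.000e-04  2.456e-01] [ 0.3  1.1 -0.1]
15.85
```

View pics/v5.png

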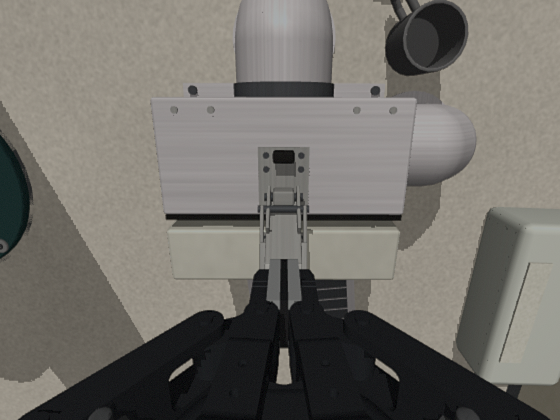

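```bash
python3 - <<'E'
from h import *
go(-.09,.36,v=.15); snap("w5"); print(status.get_obs()["t"])
for n in("claw_lip","lever_tip","keeper"):
    print(n,[(np.round(d["extent"]).tolist(),round(d["confidence"],2)) for d in recognise(n,"wrist")[:2]])
C=camf("w5.npy");im=cv2.imread("pics/w5.png")
th,cl=2.17,F[4]
P=W([lev(th,.07,.006,-.014),lev(th,.07,.006,.014),clw(th,cl,.071,.008,-.019,PIV),clw(th,cl,.071,.008,.019,PIV),[.031,-.012,.199],[.031,.012,.199]])
q=proj(P,C);print(np.round(q).tolist())
u0,v0=(q.mean(0)-[55,75]).astype(int)
z=cv2.resize(im[v0:v0+130,u0:u0+110],None,fx=3.6,fy=3.6,interpolation=cv2.INTER_CUBIC);z2=z.copy()
qq=((q-[u0,v0]+.5)*3.6).astype(int)
for i,c in((0,(0,0,255)),(2,(0,255,0)),(4,(255,255,0))): cv2.line(z2,tuple(map(int,qq[i])),tuple(map(int,qq[i+1])),c,1)
cv2.imwrite("pics/v6.png",np.hstack([z,z2]));print(u0,v0)
E
```

```text
16.55
claw_lip []
lever_tip [([172.0, 46.0, 279.0, 274.0], 0.64), ([263.0, 241.0, 40.0, 30.0], 0.48)]
keeper [([184.0, 271.0, 199.0, 48.0], 0.94)]
[[267.0, 326.0], [299.0, 326.0], [263.0, 342.0], [303.0, 342.0], [272.0, 299.0], [294.0, 299.0]]
228 247
```

View pics/v6.png

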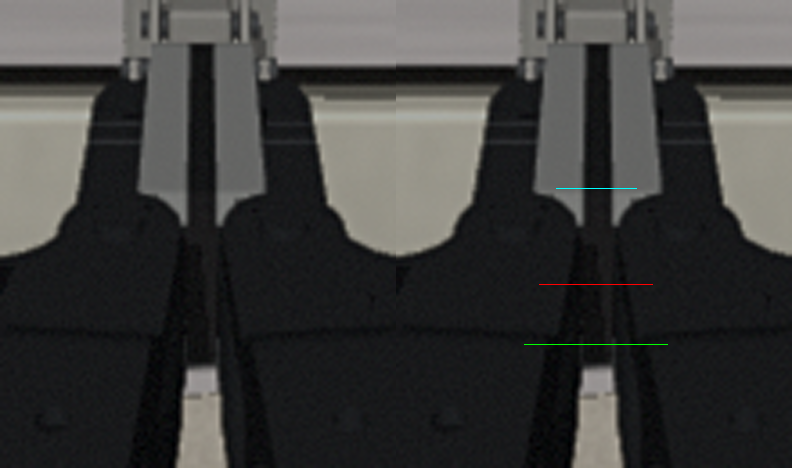

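```bash
python3 - <<'E'
from h import *
go(.08,.36,v=.2); snap("w6"); print(status.get_obs()["t"])
C=camf("w6.npy");im=cv2.imread("pics/w6.png")
th,cl=2.17,F[4]
P=W([lev(th,.07,.006,-.014),lev(th,.07,.006,.014),clw(th,cl,.071,.008,-.019,PIV),clw(th,cl,.071,.008,.019,PIV),[.031,-.012,.199],[.031,.012,.199]])
q=proj(P,C);print(np.round(q).tolist())
u0,v0=(q.mean(0)-[55,75]).astype(int)
z=cv2.resize(im[v0:v0+130,u0:u0+110],None,fx=3.6,fy=3.6,interpolation=cv2.INTER_CUBIC);z2=z.copy()
qq=((q-[u0,v0]+.5)*3.6).astype(int)
for i,c in((0,(0,0,255)),(2,(0,255,0)),(4,(255,255,0))): cv2.line(z2,tuple(map(int,qq[i])),tuple(map(int,qq[i+1])),c,1)
cv2.imwrite("pics/v7.png",np.hstack([z,z2]));print(u0,v0)
E
```

```text
17.75
[[264.0, 132.0], [302.0, 132.0], [259.0, 167.0], [307.0, 167.0], [270.0, 138.0], [296.0, 138.0]]
227 71
```

View pics/v7.png

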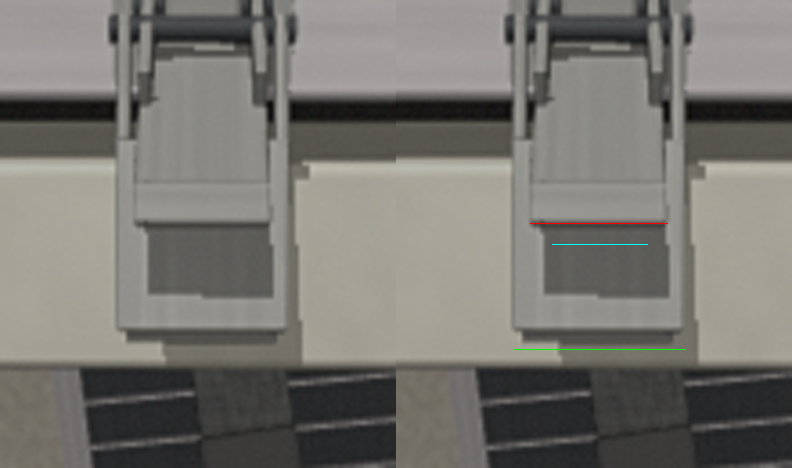

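```bash
python3 - <<'E'
from h import *
go(.046,.30,v=.15); go(.046,.25,v=.08)
r=go(.046,.200,v=.012,uf=3.0)
print(r,here(),wf(),status.get_obs()["t"])
E
```

```text
True [0.046  0.     0.2071] [-0.1 -0.7  5.3] 22.2083
```

```bash
python3 - <<'E'
from h import *
robot.wait(.25); print(wf(),here())
go(.046,.225,v=.08); go(.082,.225,v=.1); 
r=go(.082,.1965,v=.06,uf=4); print("down",r,here(),wf())
f0=wf()
for x in np.arange(.066,.04,-.002):
    r=go(x,.1965,v=.012,uf=7.5); print(r,here(),wf())
    if r or wf()[0]>9: break
print(status.get_obs()["t"])
E
```

```text
[-0.2  0.   5.3] [0.046  0.     0.2071]
down False [ 0.0819 -0.      0.1965] [ 0.4 -0.2  1. ]
False [0.0661 0.     0.1965] [-0.4  0.6 -0.1]
False [0.0639 0.     0.1965] [ 0.5 -0.1 -0.9]
False [0.0619 0.     0.1965] [-0.9  0.3 -0.4]
False [0.0602 0.     0.1965] [ 4.9  0.4 -0.3]
False [5.830e-02 1.000e-04 1.965e-01] [ 5.3 -0.3 -0.7]
False [0.0563 0.     0.1966] [ 5.  -0.5 -0.2]
False [5.420e-02 1.000e-04 1.966e-01] [ 4.9 -0.5 -0.6]
False [5.250e-02 1.000e-04 1.966e-01] [ 7.3 -0.1  0.6]
False [0.0513 0.0002 0.1967] [12.1  0.   1.9]
27.9833
```

```bash
python3 - <<'E'
from h import *
go(.064,.1967,v=.03); go(.064,.29,v=.15); go(.03,.29,v=.15); go(.03,.256,v=.08)
print(status.get_obs()["t"],wf())
for th in np.arange(1.75,-.01,-.07):
    c=lev(th,.058,.006); xf=max(c[0],lev(th,.07,.009)[0]) if th>1.5 else c[0]
    r=go(xf+.011,c[2],v=.03,uf=10); f=wf(); print(round(th,2),r,here(),f)
    if r or np.linalg.norm(f)>13: break
print(status.get_obs()["t"])
E
```

```text
30.325 [-0.8  0.7  0.8]
1.75 False [0.0084 0.     0.258 ] [ 0.5  0.2 -0.1]
1.68 False [0.0035 0.     0.2591] [-0.3  0.1  0.1]
1.61 False [-0.0014  0.      0.2598] [-0.9 -1.1 -0. ]
1.54 False [-0.0062  0.      0.2602] [ 1.8  0.1 -0.3]
1.47 False [-1.320e-02  1.000e-04  2.604e-01] [ 1.1 -0.1  2.1]
1.4 False [-0.0171  0.      0.2602] [1.8 0.2 1.9]
1.33 False [-0.0212  0.      0.2597] [3.1 0.9 2.8]
1.26 False [-0.0251  0.      0.259 ] [2.9 0.5 0.9]
1.19 False [-0.0291 -0.      0.2581] [ 2.4 -0.1  1.5]
1.12 False [-0.033   0.      0.2568] [2.3 0.9 2.5]
1.05 False [-0.0368  0.      0.2553] [1.9 0.6 3.5]
0.98 False [-0.0406  0.      0.2535] [1.3 0.2 4.4]
0.91 False [-0.0441 -0.      0.2514] [1.7 0.2 2.1]
0.84 False [-4.740e-02 -1.000e-04  2.491e-01] [1.3 0.8 3. ]
0.77 False [-5.060e-02 -1.000e-04  2.466e-01] [0.5 1.1 2.3]
0.7 False [-5.360e-02 -1.000e-04  2.438e-01] [ 0.5 -0.2  1.4]
0.63 False [-5.650e-02 -1.000e-04  2.408e-01] [ 0.2 -0.8  1.9]
0.56 False [-5.910e-02 -2.000e-04  2.376e-01] [-0.   0.3  0.3]
0.49 False [-6.150e-02 -1.000e-04  2.343e-01] [1.1 1.1 0.1]
0.42 False [-6.360e-02 -1.000e-04  2.309e-01] [ 0.9  0.9 -0.6]
0.35 False [-6.550e-02 -1.000e-04  2.273e-01] [0.1 0.3 0.2]
0.28 False [-6.710e-02 -1.000e-04  2.236e-01] [ 0.4 -0.3  0.1]
0.21 False [-6.850e-02 -1.000e-04  2.197e-01] [-0.3 -0.5  0.6]
0.14 False [-6.960e-02 -1.000e-04  2.158e-01] [ 0.   0.4 -0.2]
0.07 False [-7.050e-02 -1.000e-04  2.118e-01] [ 0.3 -0.4  0.3]
-0.0 False [-7.100e-02 -1.000e-04  2.078e-01] [-0.  -0.2  0.3]
38.4667
```

```bash
python3 - <<'E'
from h import *
r=go(-.071,.200,v=.012,uf=6); print(r,here(),wf())
go(-.071,.24,v=.1);go(.03,.36,v=.2);snap("w7");print(status.get_obs()["t"])
im=cv2.imread("pics/w7.png");C=camf("w7.npy");u,v=proj(W([[0,0,.2]]),C)[0].astype(int)
print(u,v);u0,v0=max(u-95,0),max(v-70,0)
cv2.imwrite("pics/v8.png",cv2.resize(im[v0:v0+140,u0:u0+190],None,fx=4,fy=4,interpolation=cv2.INTER_CUBIC))
E
```

```text
True [-0.0711  0.      0.2068] [-0.6 -0.2  5.7]
40.2417
283 159
```

View pics/v8.png

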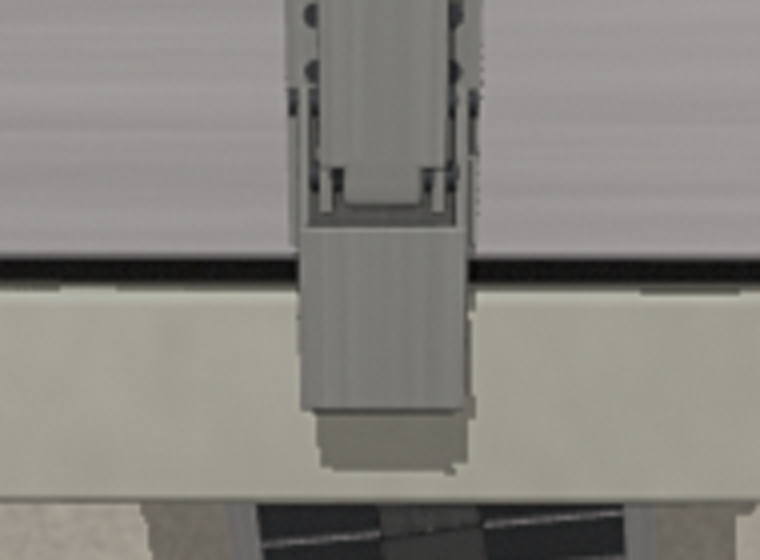

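The crop shows the lever flat at (380, 90) and the claw level with its end at (385, 410), hiding the keeper. The cover edge at row 290 now sits right against the black seal. The latch is shut, so I'm handing the job in.

```bash
python3 - <<'E'
from h import *
print(wf()); print(robot.sign_off())
E
```

```text
[ 0.1 -0.4 -0.6]
the job is handed in; nothing more can be done
None
```

The latch is hooked over the keeper and the lever is swung over centre and lying flat. The last picture shows the cover drawn up against its seal, with the lip itself hidden under the claw. The largest force I read was about 12 N (limit 18 N), and I handed the job in at about 40 s; no verdict came back.

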